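# Put the cordless roasting probe back on its charging dock

### The job

Lay the roasting probe in the V-groove of its wooden charging dock, steel point towards the black hood. Then slide it gently along the groove, under the spring clip and on into the hood until it is fully home against the stop you can feel there, and leave it so, pressed on its charging contact. Do not ram the contact, and leave the other things where they are.

Things in the scene. Friction and masses are not known exactly. Their poses are not given: they have to be found in the camera images.
- probe: Cordless roasting probe lying on the table: a straight round rod 160 mm long, 10 mm thick, about 60 g. Origin on its axis at mid length, x along the rod to the steel point. The last 10 mm at the point taper to a blunt 5 mm end; the other 45 mm (the tail) are a black ceramic grip with a flat end. Its axis lies 5 mm above the table; it can roll.
- probe_tip (a point): Centre of the blunt end of the probe's steel point, 80 mm from the probe's origin along its x.
- probe_tail (a point): Centre of the flat end of the probe's black tail, 80 mm from the probe's origin against its x.
- dock: Fixed wooden charging dock, a block 188 mm long, 60 mm wide, 30 mm high; origin on its underside, x along the groove towards the hood, z up. Front face at x = -88 mm, back end at x = +100 mm. A 90 degree V-groove, 4.5 mm deep and 9 mm wide at its top, runs along y = 0 from the front face (open there) into the hood. A probe lying in it has its axis at z = 32.6 mm.
- groove_front (a point): Where the axis of a probe lying in the groove passes the dock's front face: dock x = -88 mm, y = 0, z = 32.6 mm. With the probe fully home its tail still stands 4 to 24 mm out of this face.
- clip_bump (a point): Point on the groove under the spring clip's bump (dock x = 28 mm, z = 30 mm). The clip, a steel tongue from the hood 16 mm wide, spans x = 22 to 40 mm, up to z = 48 mm, and bars laying from above: lay the probe with its point short of x = 18 mm and its middle within the groove, then slide it under, point first. It presses the probe down; sliding under it takes about 2 to 6 N.
- charger: Black charger hood on the dock, with the dock's origin and axes: x = 40 to 100 mm, 46 mm wide, top at z = 64 mm. Out of sight in it are a sprung contact with 4 mm travel (0.4 N at first touch, 1.6 N fully back), then a hard stop, at a depth that differs by up to 20 mm and is not measured: it must be felt, as a sharp rise of the push. More than 15 N on the contact damages it.
- hood_mouth (a point): Middle of the hood's open mouth, 20 mm wide, on the axis of a probe lying in the groove: dock x = 40 mm, z = 32.6 mm. The stop lies 8 to 28 mm inside it. A push a few newtons above the sliding friction brings the probe home; once let go, the clip's friction holds it on the contact.
- shaker_a: Empty glass salt shaker with a steel cap, 44 mm thick, 100 mm high, standing beside the hood on its y side, 65 to 75 mm from the groove; origin under its middle. Leave alone.
- shaker_b: Another empty glass shaker of the same size, by the far edge; origin under its middle. Leave alone.
- mug: Enamel mug, 84 mm across, 82 mm high, beyond the dock; origin under its middle. Leave alone.
- bowl: Red plastic bowl, 150 mm across, 65 mm high, on the left beyond the hood; origin under its middle. Leave alone.
- spoon: Flat steel spoon, 160 mm long, lying about 95 mm beside the probe on its far side; origin under its middle. Leave alone.
- whisk: Steel balloon whisk, 260 mm long, 60 mm thick at the balloon, lying on the left; origin under its middle. Leave alone.
Not all that is in view belongs to the job. Of the things that look like the probe, the largest one is meant. What is shaped like the dock but green or yellow is not meant.

How it is judged (in metres and radians):
On the way:
1. the probe lies in the V-groove, point towards the hood, its point not yet in the hood (y of probe in the frame of dock between -0.003 and 0.003 m and z of probe in the frame of dock between 0.0295 and 0.0355 m and angle between the x axis of probe and the x axis of dock, either way round below 0.06 rad and x of probe_tip in the frame of dock between -0.05 and 0.039 m), for 0.2 s.
At the end, for the whole second after the job is handed in: The probe rests in the V-groove (within 3 mm of the groove's middle line and height, within 0.06 rad of its direction), point in the hood, let go, at rest, and still presses the charging contact with more than 1.1 N, that is within about 1.6 mm of its stop (y of probe in the frame of dock between -0.003 and 0.003 m and z of probe in the frame of dock between 0.0295 and 0.0355 m and angle between the x axis of probe and the x axis of dock, either way round below 0.06 rad and x of probe_tip in the frame of dock above 0.04 m and contact force between probe and charger above 1.1 N and linear speed of probe below 0.01 m/s); the robot touches nothing.
It fails at once if the probe is rammed onto the charging contact (more than 15 N) (contact force between probe and charger above 15 N).
It fails at once if a bystander is moved more than 20 mm (distance of any of shaker_a, shaker_b, mug, bowl, spoon, whisk from where it was at the start of the episode above 0.02 m).
It also fails if it takes over 53 s, if anything falls off the work surface, if the arm or the gripper's body presses on something with over 40 N, if the wrist force passes 120 N, or if a joint passes its speed limit or range.

### The arm

A 6-joint arm with a two-finger parallel gripper is mounted at the origin on the work surface. World frame = base frame: x ahead of the robot, y to its left, z up, the work surface at z = 0. Lengths are in m, angles in degrees, forces in N, time in s.
With the tool pointing down it reaches from about 0.35 to 0.875 m from the base axis. Payload 4.2 kg.
Tool frame: the origin (TCP) lies on the centre line of the jaws, within the pads' length; the fingertips stand 11 mm ahead of it and the grasp point (between the pads) lies 8 mm behind it; y points along the fingers, z is the direction in which the jaws open and shut, and the axes are right-handed (so a half turn about y gives the same grasp; the last joint's range is limited). The gripper opens to 87 mm and grips with 3 to 60 N. Pads are 19 mm wide; open, the fingers measure 117 mm over their backs; the gripper's body (75 mm by 190 mm) begins 51 mm behind the grasp point.
Start: joints at [86.895, 22.042, 0.453, 0, -68.411, -14.817], TCP at [0.192, 0.595, 0.234] pointing down, gripper open.
Joint ranges: [-179.83, 179.83], [-69.29, 118.12], [-61.27, 80.66], [-181.25, 117.63], [-171.15, -9.14], [-177.46, 177.46]. Speed limits (degrees/s): [159.86, 159.86, 180, 180, 180, 180].

### API

Orientations are given as a 3x3 rotation matrix whose columns are the frame's x, y, z axes.
In Python, from station import r, optics gives the robot as it stands. The module is installed in compiled form; this text tells all that it offers.
- The arm moves only by the tool step_arm, never from a script. Its argument "moves" is a list that holds one entry, the list of rows, each a list of 7 numbers: the turn, a rotation vector about the tool's x, y, z in rad, then the shift along the tool's x, y, z in cm, then the opening in per cent of the stroke, from 0 (shut) to 100 (fully open). A call has exactly 5 rows; each row is the pose to reach, as a shift and turn from the pose commanded when the call began, along the tool's axes at that moment; what a row does not reach only later rows make up. A row lasts 1/12 s, in which the tool goes at most 41.7 mm and 7.16 degrees, less where a joint would pass 70% of its speed; a pose out of reach is approached as far as the arm can. A call with a gripper value outside its range is refused whole. The fingers move at their own pace and stop on an object; the grip force is fixed at half the most. Time passes only in rows, so rows that repeat a pose let the fingers close, or fill a call up. It gives the time, the measured TCP pose, the force and the opening at its end, in the units of the state.
- r.sense(): the state, without advancing time (a new reading comes with each control period).
- optics.capture(name): name is "scene" or "top" or "wrist"; returns a dict with "image" (480x640x3 uint8, red, green, blue), "fov_y" (degrees; the focal length in pixels is half the picture's height over the tangent of half this angle, whatever the lens; pixels are square), "cx", "cy" (the principal point, pixels), "cam_to_world" (4x4, takes a point from camera to world coordinates). Camera axes: x right, y down, z forward; pixel columns grow to the right and rows downward; lengths in m; the calibration is good to about 2 mm. The wrist camera is an equidistant fisheye: a pixel r from the principal point sees the ray r / f radians off the axis. A picture is of the moment at which its call begins. There is no depth.
- r.finish_job(): hands the job in, once; it reports no verdict.
The state is a dict: "time_s": time; "joints": joint angles; "joint_velocities": joint speeds; "effort": joint torques, N m; "tcp_pos": TCP position; "ee_rot": TCP orientation; "wrist_force": force on the tool from outside, world axes, zero at the start; "moment": the same for the moment, N m; "gripper_width": opening from 0.0 (shut) to 1.0 (fully open).
Only numpy, scipy, OpenCV 4.12 (cv2) and the standard library are available. Lean on these libraries where they do the work, as an engineer would, in place of code of your own. Each camera call takes 0.05 s, during which the arm holds its last target.

## Working session

There is one attempt and no reset: what is moved stays moved. The work goes in short steps, Python scripts to look and compute and a tool call to move; the robot and the scene stay as the last step left them, time stands still between calls to the robot, and variables do not carry over. Pictures are saved under pics/ and viewed, and the job is handed in when it is done.

Besides the shell and the picture viewer there is one more tool, called after ">>>" as name([rows], argument=value, ...), one row to a line, values as JSON. step_arm: Moves the arm, as the interface text tells. Its arguments: {"type":"object","properties":{"moves":{"type":"array"}},"required":["moves"]}

```bash
mkdir -p pics; cat > h.py <<'E'
import numpy as np, cv2
from station import r, optics
def cap(n,f):
    c=optics.capture(n); cv2.imwrite('pics/'+f+'.png',c['image'][:,:,::-1]); 
    np.savez('pics/'+f+'.npz',**c); return c
def ray(c,u,v):
    f=240/np.tan(np.radians(float(c['fov_y']))/2); x,y=(u-c['cx'])/f,(v-c['cy'])/f
    return x,y
def pt(c,u,v,z,fish=False):
    x,y=ray(c,u,v)
    if fish:
        t=np.hypot(x,y); d=np.array([x/t*np.sin(t),y/t*np.sin(t),np.cos(t)])
    else: d=np.array([x,y,1.])
    M=c['cam_to_world']; d=M[:3,:3]@d; o=M[:3,3]
    return o+d*(z-o[2])/d[2]
def proj(c,p,fish=False):
    M=c['cam_to_world']; q=M[:3,:3].T@(np.array(p)-M[:3,3]); f=240/np.tan(np.radians(float(c['fov_y']))/2)
    if fish:
        rr=np.hypot(q[0],q[1]); t=np.arctan2(rr,q[2]); return c['cx']+f*t*q[0]/rr, c['cy']+f*t*q[1]/rr
    return c['cx']+f*q[0]/q[2], c['cy']+f*q[1]/q[2]
E
python3 - <<'E'
from h import *
for n in ['scene','top','wrist']:
    c=cap(n,n+'0'); print(n,c['fov_y'],c['cx'],c['cy'],np.round(c['cam_to_world'],3).tolist())
print(r.sense())
E
```

```text
scene 52.301038050051226 316.3517880323781 238.83352011680745 [[0.312, 0.531, -0.788, 1.416], [0.95, -0.177, 0.257, -0.272], [-0.004, -0.829, -0.559, 0.693], [0.0, 0.0, 0.0, 1.0]]
top 53.68465021400526 333.4623571550833 234.7996658670351 [[-0.016, -0.997, 0.073, 0.492], [-1.0, 0.016, -0.009, 0.031], [0.008, -0.073, -0.997, 0.983], [0.0, 0.0, 0.0, 1.0]]
wrist 65.70646984690485 320.65409600661513 233.432767436694 [[-0.309, -0.92, -0.241, 0.258], [-0.951, 0.299, 0.076, 0.574], [0.002, 0.252, -0.968, 0.384], [0.0, 0.0, 0.0, 1.0]]
{'time_s': 0.15, 'joints': array([ 8.68938328e+01,  2.20810884e+01,  3.98848101e-01, -2.04410623e-02,
       -6.84125228e+01, -1.48164666e+01]), 'joint_velocities': array([-0.05032292, -0.07230174,  0.34038219,  0.06784118, -0.02703833,
        0.01244608]), 'effort': array([-2.62721805e-04, -3.91052735e+01,  1.87587243e+01,  4.22227576e+00,
        1.23415247e-02, -1.40809166e-04]), 'tcp_pos': array([0.19218519, 0.59426229, 0.23271389]), 'ee_rot': array([[-9.51432449e-01, -4.20870886e-04, -3.07857301e-01],
       [ 3.07857572e-01, -1.63349878e-03, -9.51431052e-01],
       [-1.02454895e-04, -9.99998577e-01,  1.68373203e-03]]), 'wrist_force': array([0.09084014, 0.19028181, 0.56339215]), 'moment': array([-0.03173153,  0.0300441 ,  0.01011358]), 'gripper_width': 1.0025134645492986}
```

View pics/scene0.png

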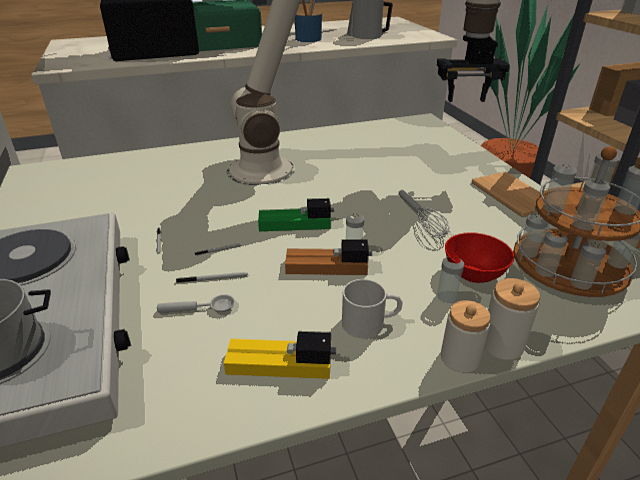

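View pics/top0.png

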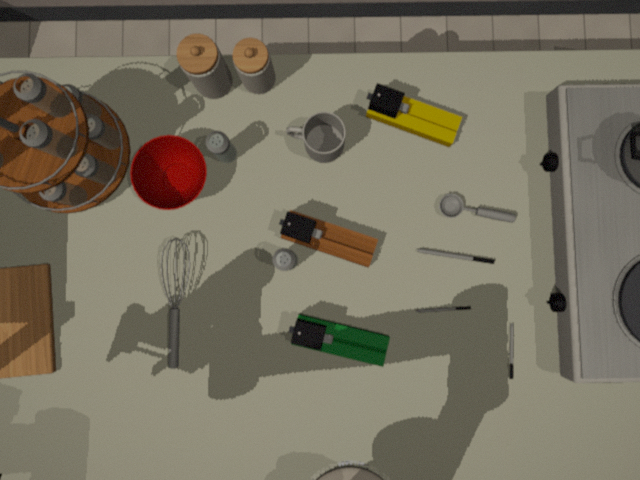

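View pics/wrist0.png

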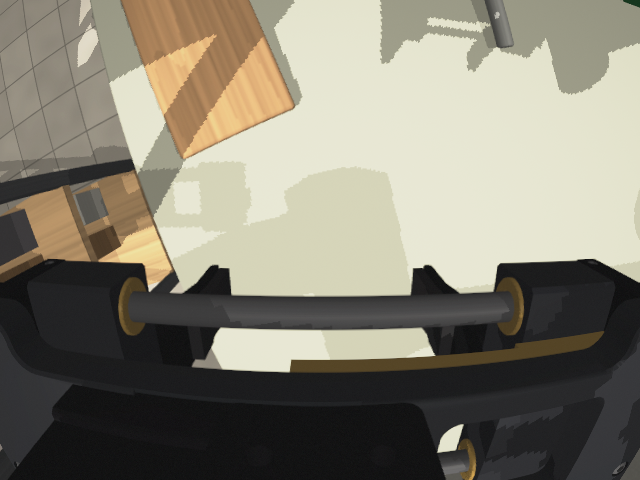

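The top view shows the probe with its tip at about (418,250) and black tail at (494,261). The brown dock's hood is at (297,228), with its front at about (375,255). I'll zoom in to measure.

```bash
python3 - <<'E'
from h import *
im=cv2.imread('pics/top0.png')
a=im[195:275,270:400]; b=im[235:275,405:505]
cv2.imwrite('pics/a0.png',cv2.resize(a,None,fx=6,fy=6,interpolation=cv2.INTER_CUBIC))
cv2.imwrite('pics/b0.png',cv2.resize(b,None,fx=8,fy=8,interpolation=cv2.INTER_CUBIC))
E
```

```text
(no output)
```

View pics/a0.png

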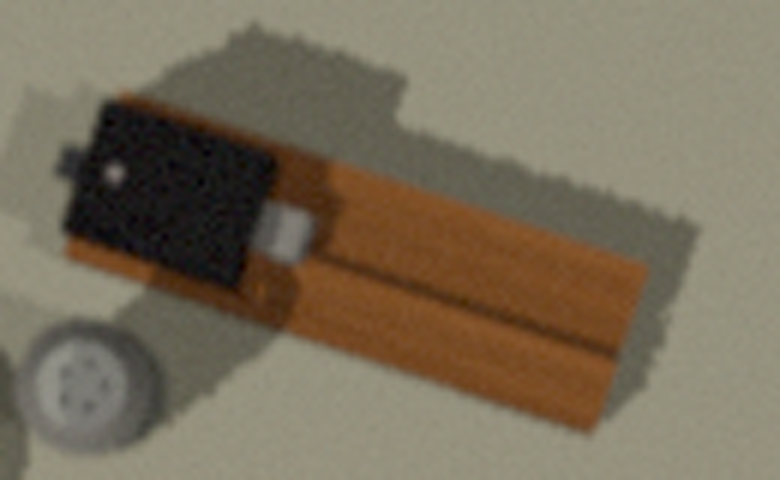

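View pics/b0.png

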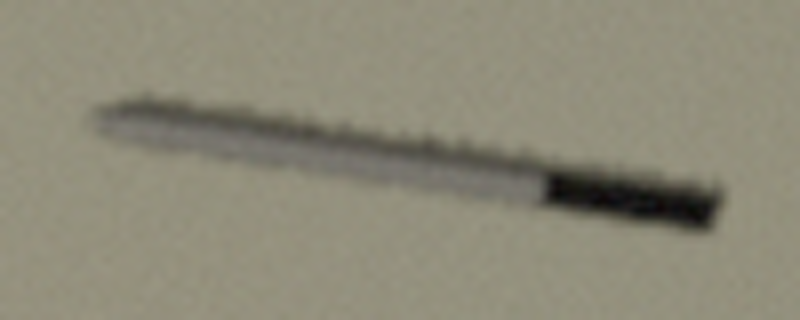

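```bash
python3 - <<'E'
from h import *
c=np.load('pics/top0.npz')
A=lambda x,y,z:pt(c,270+(x+.5)/6-.5,195+(y+.5)/6-.5,z)
B=lambda x,y,z:pt(c,405+(x+.5)/8-.5,235+(y+.5)/8-.5,z)
f1,f2,b1,b2=A(648,265,.03),A(592,432,.03),A(125,95,.03),A(65,258,.03)
print(f1,f2,b1,b2)
for d in (f1-b1,f2-b2): print(np.linalg.norm(d),np.degrees(np.arctan2(-d[1],-d[0])))
d=f1-f2;print('w',np.linalg.norm(d),np.degrees(np.arctan2(d[1],d[0])))
F=(f1+f2)/2;Bk=(b1+b2)/2
print('front',F,'back',Bk)
g1,g2=A(615,353,.03),A(330,260,.03);d=g2-g1;print('groove',g1,g2,np.degrees(np.arctan2(d[1],d[0])))
t,q=B(97,122,.005),B(716,211,.005);m=B(547,188,.005);print('probe',t,q,m,np.linalg.norm(t-q),np.degrees(np.arctan2(*(t-q)[1::-1])))
h=[A(108,100,.064),A(275,155,.064),A(238,290,.064),A(65,232,.064)]
print('hood',np.round(h,4).tolist(),np.mean(h,axis=0))
print('shk',A(83,385,.1))
E
```

```text
[ 0.55237958 -0.06629946  0.03      ] [ 0.49674326 -0.04628277  0.03      ] [0.61249278 0.10863049 0.03      ] [0.5577876 0.1292537 0.03     ]
0.18497050234368875 71.03514927330102
0.18584796102100834 70.82443404864269
w 0.0591275617390872 -19.78758418338564
front [ 0.52456142 -0.05629112  0.03      ] back [0.58514019 0.1189421  0.03      ]
groove [ 0.52301885 -0.05455937  0.03      ] [0.55572867 0.04042843 0.03      ] 70.99844039607522
probe [ 0.52981971 -0.14913952  0.005     ] [ 0.50432452 -0.30840554  0.005     ] [ 0.51094816 -0.26492444  0.005     ] 0.16129373648709094 80.90529339998628
hood [[0.6066, 0.1114, 0.064], [0.5879, 0.0574, 0.064], [0.5442, 0.07, 0.064], [0.5639, 0.1257, 0.064]] [0.57563361 0.09111459 0.064     ]
shk [0.51342564 0.11677617 0.1       ]
```

```bash
cat >> h.py <<'E'
def down(yaw):
    a=np.radians(yaw); x=np.array([np.cos(a),np.sin(a),0]); y=np.array([0,0,-1.]); return np.c_[x,y,np.cross(x,y)]
def plan(p,yaw,s=None,R0=None,p0=None):
    from scipy.spatial.transform import Rotation as Ro
    if R0 is None: s=s or r.sense(); R0=s['ee_rot'];p0=s['tcp_pos']
    rv=Ro.from_matrix(R0.T@down(yaw)).as_rotvec(); d=R0.T@(np.array(p)-p0)*100
    print('total rot',np.round(rv,3),'shift cm',np.round(d,2)); return rv,d
E
python3 - <<'E'
from h import *
s=r.sense();R0=s['ee_rot'];p0=s['tcp_pos']
e=np.array([.57,.20,.25])
for k in (1,2,3):
    p=p0+(e-p0)*1/(4-k); 
    y0=np.degrees(np.arctan2(R0[1,0],R0[0,0])); y=y0+(80-y0)/(4-k)
    plan(p,y,R0=R0,p0=p0); R0=down(y);p0=p
E
```

```text
total rot [-0.002  0.477 -0.001] shift cm [-16.03  -0.56   8.63]
total rot [0.    0.477 0.   ] shift cm [-18.2   -0.58   0.3 ]
total rot [0.    0.477 0.   ] shift cm [-16.3   -0.58  -8.1 ]
```

>>> step_arm([
  [[0,0.095,0,-3.2,-0.1,1.73,100],[0,0.19,0,-6.4,-0.2,3.45,100],[0,0.285,0,-9.6,-0.3,5.2,100],[0,0.38,0,-12.8,-0.45,6.9,100],[0,0.477,0,-16.0,-0.56,8.63,100]],
])

```text
time_s: 0.57
tcp_pos: [0.3187, 0.4619, 0.239]
ee_rot: [[-0.701, -0.0, -0.713], [0.713, -0.0, -0.701], [-0.0, -1.0, 0.0]]
wrist_force: [-0.3, 0.7, 0.4]
gripper_width: 0.996
```

>>> step_arm([
  [[0,0.095,0,-3.64,-0.1,0.06,100],[0,0.19,0,-7.28,-0.2,0.12,100],[0,0.285,0,-10.9,-0.3,0.18,100],[0,0.38,0,-14.6,-0.45,0.24,100],[0,0.477,0,-18.2,-0.58,0.3,100]],
])

```text
time_s: 0.98
tcp_pos: [0.4448, 0.3303, 0.2449]
ee_rot: [[-0.295, -0.0, -0.956], [0.956, -0.0, -0.295], [-0.0, -1.0, 0.0]]
wrist_force: [-0.0, 0.6, 0.1]
gripper_width: 0.997
```

>>> step_arm([
  [[0,0.12,0,-4.0,-0.1,-2.0,100],[0,0.24,0,-8.0,-0.2,-4.0,100],[0,0.36,0,-12.0,-0.4,-6.0,100],[0,0.477,0,-16.3,-0.58,-8.1,100],[0,0.477,0,-16.3,-0.58,-8.1,100]],
])

```text
time_s: 1.4
tcp_pos: [0.5725, 0.197, 0.2503]
ee_rot: [[0.18, -0.0, -0.984], [0.984, -0.001, 0.18], [-0.001, -1.0, -0.0]]
wrist_force: [0.3, 1.4, 0.5]
gripper_width: 1.002
```

```bash
python3 - <<'E'
from h import *
s=r.sense();print(s['time_s'],s['tcp_pos'],s['ee_rot'].round(4).tolist(),s['joint_velocities'].round(1),s['joints'].round(1))
c=cap('wrist','w1')
E
```

```text
1.4 [0.57254543 0.19700216 0.25033147] [[0.18, -0.0001, -0.9837], [0.9837, -0.001, 0.18], [-0.001, -1.0, -0.0001]] [-15.2   6.3   9.9  -1.4  -4.1  22.4] [ 34.3  19.5  -0.9   0.  -69.6 -44.7]
```

View pics/w1.png

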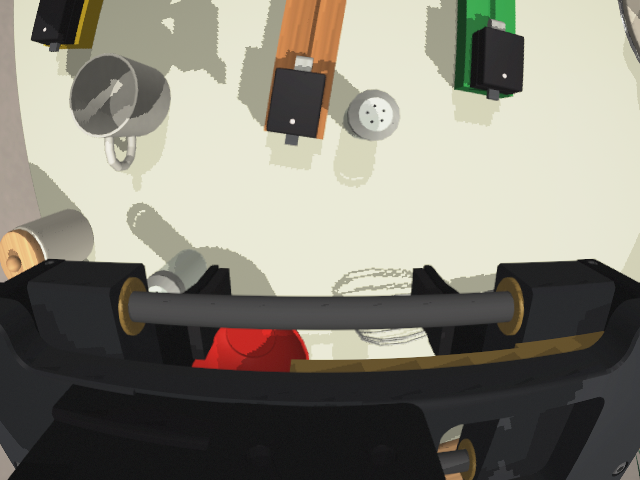

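The view shows the hood at (295,100), but the dock's front is out of frame. I'll go on about 150 mm towards the probe.

>>> step_arm([
  [[0,0.05,0,-4.0,0,0,100],[0,0.08,0,-8.0,0,0,100],[0,0.11,0,-12,0,0,100],[0,0.14,0,-15,0,0,100],[0,0.14,0,-15,0,0,100]],
])

```text
time_s: 1.87
tcp_pos: [0.5423, 0.049, 0.2508]
ee_rot: [[0.313, -0.002, -0.95], [0.95, -0.001, 0.313], [-0.001, -1.0, 0.001]]
wrist_force: [0.1, 0.2, 1.2]
gripper_width: 1.001
```

```bash
python3 - <<'E'
from h import *
c=cap('wrist','w2')
s=r.sense();print(s['time_s'],s['tcp_pos'],s['ee_rot'].round(4).tolist(),s['joint_velocities'].round(1))
im=c['image'][0:270,180:450,::-1]
cv2.imwrite('pics/w2z.png',cv2.resize(im,None,fx=2.2,fy=2.2,interpolation=cv2.INTER_CUBIC))
E
```

```text
1.9167 [0.54326001 0.05085661 0.25087174] [[0.3109, -0.0003, -0.9504], [0.9504, 0.0, 0.3109], [-0.0001, -1.0, 0.0003]] [ 2.5  1.3  1.8 -0.1  0.6 -0.2]
```

View pics/w2.png

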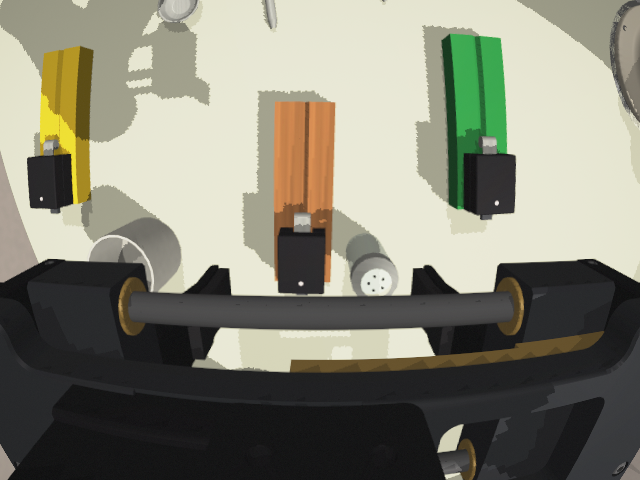

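View pics/w2z.png

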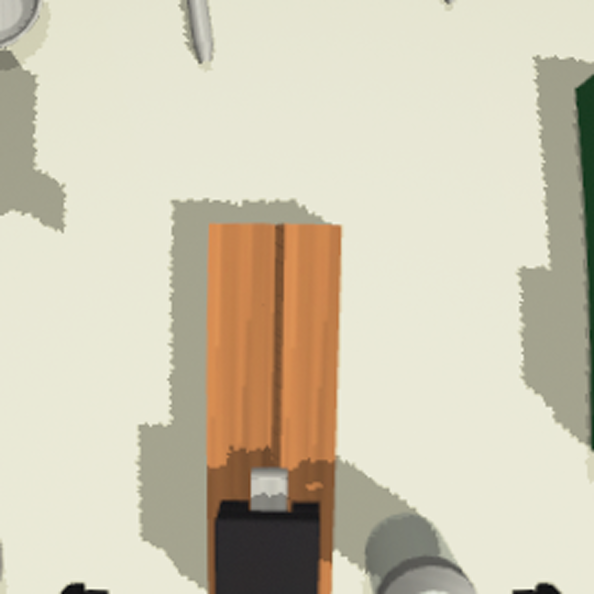

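```bash
python3 - <<'E'
from h import *
c=np.load('pics/w2.npz')
A=lambda x,y,z:pt(c,180+(x+.5)/2.2-.5,(y+.5)/2.2-.5,z,True)
f1,f2=A(208,225,.03),A(341,225,.03); print(f1,f2,np.linalg.norm(f1-f2),'mid',(f1+f2)/2)
d=f2-f1;print(np.degrees(np.arctan2(d[1],d[0])))
e1=A(207.5,460,.03);d=e1-f1;print('left edge yaw',np.degrees(np.arctan2(d[1],d[0])))
e2=A(335,460,.03);d=e2-f2;print('right edge yaw',np.degrees(np.arctan2(d[1],d[0])))
g=A(275,228,.03);h=A(272.5,445,.03);d=h-g;print('groove c',g,h,np.degrees(np.arctan2(d[1],d[0])))
print('probe tip',A(206,62,.005), 'hood mouth top',(A(217,503,.064)+A(321,503,.064))/2)
t=np.load('pics/top0.npz')
# project groove_front into top & check scene
s=np.load('pics/scene0.npz')
for nm,cc in(('top',t),('scene',s)):
  for p in ((.5246,-.0563,.03),(f1+f2)/2,f1,f2): print(nm,np.round(proj(cc,p),1))
im=cv2.imread('pics/scene0.png')
cv2.imwrite('pics/s0z.png',cv2.resize(im[220:300,160:380],None,fx=3.5,fy=3.5,interpolation=cv2.INTER_CUBIC))
E
```

```text
[ 0.55274929 -0.06629496  0.03      ] [ 0.49613528 -0.04697129  0.03      ] 0.05982098794834023 mid [ 0.52444228 -0.05663312  0.03      ]
161.15404542206397
left edge yaw 70.79758856345464
right edge yaw 70.50582945084832
groove c [ 0.52465927 -0.05494639  0.03      ] [0.55739642 0.03908201 0.03      ] 70.80380603686963
probe tip [ 0.53016623 -0.14916702  0.005     ] hood mouth top [0.56369203 0.05726379 0.064     ]
top [372.9 252.6]
top [373.1 252.7]
top [377.6 238.6]
top [368.6 266.9]
scene [285.8 255.3]
scene [285.7 255.3]
scene [284.8 263.1]
scene [286.5 247.9]
```

View pics/s0z.png

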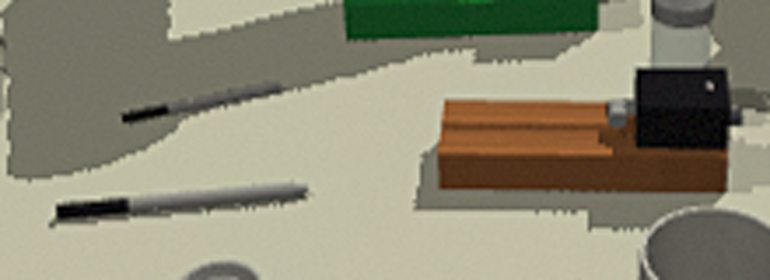

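```bash
python3 - <<'E'
from h import *
s=r.sense();R0=s['ee_rot'];p0=s['tcp_pos']
a=np.array([.5109,-.2683,.09])
mid=p0+(a-p0)*.5
plan(mid,76,R0=R0,p0=p0); plan(a,80.9,R0=down(76),p0=mid)
E
```

```text
total rot [-0.    -0.072 -0.   ] shift cm [-15.67   8.04  -3.43]
total rot [ 0.    -0.086  0.   ] shift cm [-15.88   8.04  -2.29]
```

>>> step_arm([
  [[0,-0.015,0,-3.13,1.6,-0.69,50],[0,-0.03,0,-6.27,3.2,-1.37,50],[0,-0.045,0,-9.4,4.8,-2.06,50],[0,-0.06,0,-12.5,6.4,-2.75,50],[0,-0.072,0,-15.67,8.04,-3.43,50]],
])

```text
time_s: 2.33
tcp_pos: [0.5288, -0.1068, 0.1696]
ee_rot: [[0.236, 0.001, -0.972], [0.972, 0.0, 0.236], [0.0, -1.0, -0.001]]
wrist_force: [0.1, -0.0, -0.1]
gripper_width: 0.707
```

>>> step_arm([
  [[0,-0.02,0,-4.0,2.0,-0.6,50],[0,-0.04,0,-8.0,4.0,-1.15,50],[0,-0.06,0,-12.0,6.0,-1.7,50],[0,-0.086,0,-15.88,8.04,-2.29,50],[0,-0.086,0,-15.88,8.04,-2.29,50]],
])

```text
time_s: 2.75
tcp_pos: [0.5112, -0.2686, 0.0864]
ee_rot: [[0.156, -0.005, -0.988], [0.988, 0.001, 0.156], [0.001, -1.0, 0.005]]
wrist_force: [-0.0, 1.2, 0.5]
gripper_width: 0.508
```

```bash
python3 - <<'E'
from h import *
c=cap('wrist','w3');c=cap('top','t3')
s=r.sense();print(s['time_s'],s['tcp_pos'],s['joint_velocities'].round(1),s['wrist_force'],s['gripper_width'])
plan([.5109,-.2683,.0125],80.9)
E
```

```text
2.85 [ 0.5120472  -0.26727168  0.08773698] [ 2.9 -2.6  0.7  0.2 -0.5 -1.1] [ 0.05508488 -0.1386255   0.16988692] 0.5040307886009416
total rot [-0.004  0.001  0.   ] shift cm [-0.12  7.52  0.07]
```

View pics/w3.png

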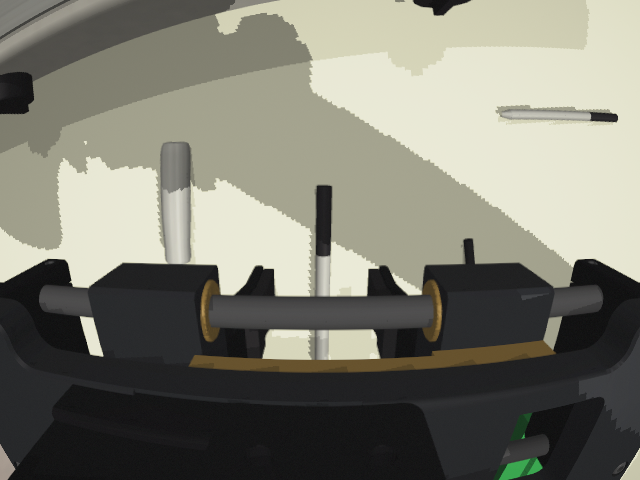

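The probe lies centred between the fingers, with its tail end at (323,186). I'll descend.

>>> step_arm([
  [[0,0,0,0,2.5,0,50],[0,0,0,0,5.0,0,50],[0,0,0,0,6.5,0,50],[0,0,0,0,7.0,0,40],[0,0,0,0,7.0,0,40]],
])

```text
time_s: 3.27
tcp_pos: [0.5133, -0.2648, 0.0194]
ee_rot: [[0.152, -0.002, -0.988], [0.988, 0.0, 0.152], [0.0, -1.0, 0.002]]
wrist_force: [-0.8, 0.7, -0.1]
gripper_width: 0.435
```

```bash
python3 - <<'E'
from h import *
c=cap('wrist','w4')
s=r.sense();print(s['time_s'],s['tcp_pos'],s['ee_rot'].round(4).tolist(),s['joint_velocities'].round(1),s['wrist_force'],s['gripper_width'])
plan([.5109,-.2683,.0125],80.9)
t,q=pt(c,323,250,.01,True),pt(c,323,186,.01,True)
E
```

```text
3.3167 [ 0.51408151 -0.26531448  0.02056261] [[0.1522, 0.0007, -0.9884], [0.9884, -0.0004, 0.1522], [-0.0003, -1.0, -0.0008]] [-0.5 -1.3  1.1  0.2 -0.1  0.2] [ 0.21514472 -0.52810993  0.62582161] 0.42134237685727777
total rot [ 0.001  0.006 -0.   ] shift cm [-0.34  0.81  0.27]
```

View pics/w4.png

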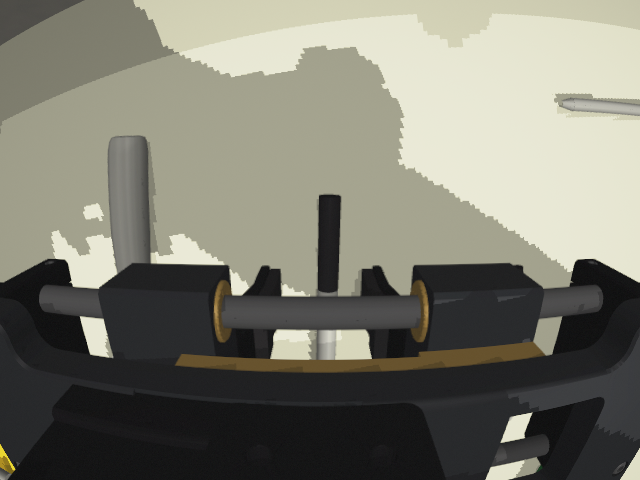

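>>> step_arm([
  [[0,0.005,0,-0.2,0.3,0.2,40],[0,0.005,0,-0.3,0.75,0.27,40],[0,0.005,0,-0.3,0.75,0.27,40],[0,0.005,0,-0.3,0.75,0.27,40],[0,0.005,0,-0.3,0.75,0.27,40]],
])

```text
time_s: 3.73
tcp_pos: [0.51, -0.2691, 0.0129]
ee_rot: [[0.159, 0.001, -0.987], [0.987, -0.0, 0.159], [-0.0, -1.0, -0.001]]
wrist_force: [-0.2, 0.6, 0.3]
gripper_width: 0.399
```

```bash
python3 - <<'E'
from h import *
for i in range(2):
  c=cap('wrist','w5')
  s=r.sense();print(s['time_s'],s['tcp_pos'],s['wrist_force'],s['gripper_width'])
E
```

```text
3.7833 [ 0.51003065 -0.26913121  0.01284114] [-0.41332347  0.19679254  0.52989242] 0.3971441161992022
3.8333 [ 0.5099874  -0.26913994  0.01279543] [-0.52762652 -0.2897397   0.07908487] 0.39986553554101373
```

Good height and no contact. I'll close.

>>> step_arm([
  [[0,0,0,0,0,0,20],[0,0,0,0,0,0,0],[0,0,0,0,0,0,0],[0,0,0,0,0,0,0],[0,0,0,0,0,0,0]],
])

```text
time_s: 4.25
tcp_pos: [0.5098, -0.269, 0.0124]
ee_rot: [[0.159, -0.0, -0.987], [0.987, 0.0, 0.159], [0.0, -1.0, 0.0]]
wrist_force: [0.2, 0.1, 0.3]
gripper_width: 0.108
```

>>> step_arm([
  [[0,0,0,0,0,0,0],[0,0,0,0,0,0,0],[0,0,0,0,0,0,0],[0,0,0,0,0,0,0],[0,0,0,0,0,0,0]],
])

```text
time_s: 4.67
tcp_pos: [0.5098, -0.269, 0.0125]
ee_rot: [[0.159, -0.0, -0.987], [0.987, 0.0, 0.159], [-0.0, -1.0, 0.0]]
wrist_force: [0.5, -0.3, 1.1]
gripper_width: 0.106
```

>>> step_arm([
  [[0,0,0,0,-1.5,0,0],[0,0,0,0,-4,0,0],[0,0,0,0,-7,0,0],[0,0,0,0,-8,0,0],[0,0,0,0,-8,0,0]],
])

```text
time_s: 5.08
tcp_pos: [0.5118, -0.2695, 0.0955]
ee_rot: [[0.159, 0.007, -0.987], [0.987, -0.002, 0.159], [-0.001, -1.0, -0.007]]
wrist_force: [-0.5, 0.4, -1.2]
gripper_width: 0.101
```

```bash
python3 - <<'E'
from h import *
c=cap('wrist','w6');c=cap('scene','s6'); cap('top','t6')
s=r.sense();print(s['time_s'],s['tcp_pos'],s['wrist_force'],s['moment'],s['gripper_width'])
im=cv2.imread('pics/s6.png')
cv2.imwrite('pics/s6z.png',cv2.resize(im[140:300,100:380],None,fx=2.8,fy=2.8,interpolation=cv2.INTER_CUBIC))
E
```

```text
5.2333 [ 0.50864703 -0.26851272  0.09096998] [ 0.5740544  -0.77475938 -0.98230794] [ 0.01665386 -0.00813713  0.04723493] 0.09941299577672665
```

View pics/s6z.png

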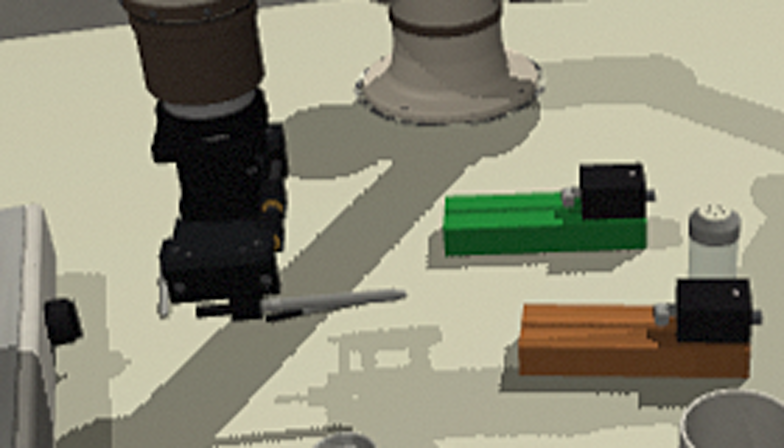

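View pics/w6.png

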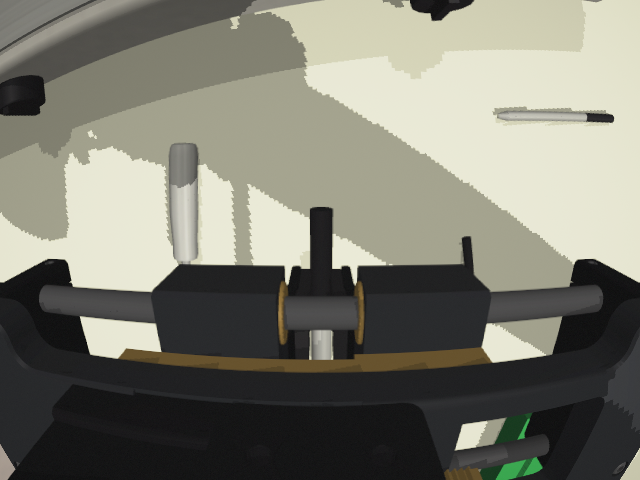

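```bash
python3 - <<'E'
from h import *
c=np.load('pics/w6.npz')
s=r.sense();R0=s['ee_rot'];p0=s['tcp_pos']
q=pt(c,321,208,p0[2]-.0075,True); q2=pt(c,321,208,p0[2]-.0025,True)
k=R0.T@(q-p0); print('tail in tool',k, R0.T@(q2-p0), 'axis pt', R0.T@(pt(c,320,350,p0[2]-.0075,True)-p0))
dx=.160+k[0]; # tip ahead of tcp
u=np.array([.3289,.9444,0]); F=np.array([.5245,-.0565,0])
for tipx in (.008,): 
  T=F+u*(tipx+.088-.0) -u*(.160-(-k[0])) ; print('tcp target',T, 'gripx',tipx-.160-k[0])
Tz=T+[0,0,.075]
plan(Tz,70.8)
E
```

```text
tail in tool [-0.0381196   0.00745945 -0.00372645] [-0.039055    0.0024588  -0.00368428] axis pt [ 0.03540392  0.00751698 -0.00418425]
tcp target [ 0.51598794 -0.08094145  0.        ] gripx -0.11388040106685626
total rot [-0.003  0.174  0.001] shift cm [18.63  1.62  2.27]
```

>>> step_arm([
  [[0,0.05,0,3.5,0.3,0.3,0],[0,0.1,0,8,0.7,0.8,0],[0,0.14,0,12,1.1,1.3,0],[0,0.16,0,15.5,1.4,1.9,0],[0,0.174,0,18.5,1.6,2.27,0]],
])

```text
time_s: 5.65
tcp_pos: [0.5148, -0.0806, 0.0741]
ee_rot: [[0.328, -0.005, -0.945], [0.945, -0.0, 0.328], [-0.002, -1.0, 0.005]]
wrist_force: [0.5, -0.6, -1.0]
gripper_width: 0.106
```

>>> step_arm([
  [[0,0,0,0,0,0,0],[0,0,0,0,0,0,0],[0,0,0,0,0,0,0],[0,0,0,0,0,0,0],[0,0,0,0,0,0,0]],
])

```text
time_s: 6.07
tcp_pos: [0.5165, -0.0838, 0.076]
ee_rot: [[0.33, -0.001, -0.944], [0.944, -0.0, 0.33], [-0.0, -1.0, 0.001]]
wrist_force: [0.1, 0.3, -0.9]
gripper_width: 0.104
```

```bash
python3 - <<'E'
from h import *
s=r.sense();R0=s['ee_rot'];p0=s['tcp_pos'];print(s['time_s'],p0,s['joint_velocities'].round(1),s['wrist_force'],s['gripper_width'])
c=cap('wrist','w7'); c=cap('top','t7');c=cap('scene','s7')
a=cv2.imread('pics/t7.png')[190:290,270:400]; b=cv2.imread('pics/s7.png')[190:290,200:380]
cv2.imwrite('pics/t7z.png',cv2.resize(a,None,fx=5,fy=5,interpolation=cv2.INTER_CUBIC))
cv2.imwrite('pics/s7z.png',cv2.resize(b,None,fx=4.4,fy=4.4,interpolation=cv2.INTER_CUBIC))
E
```

```text
6.0667 [ 0.51653665 -0.08382057  0.07597112] [-0.1 -0.3  0.3 -0.  -0.1 -0.1] [ 0.051374    0.27764728 -0.93254112] 0.10366006289178899
```

View pics/t7z.png

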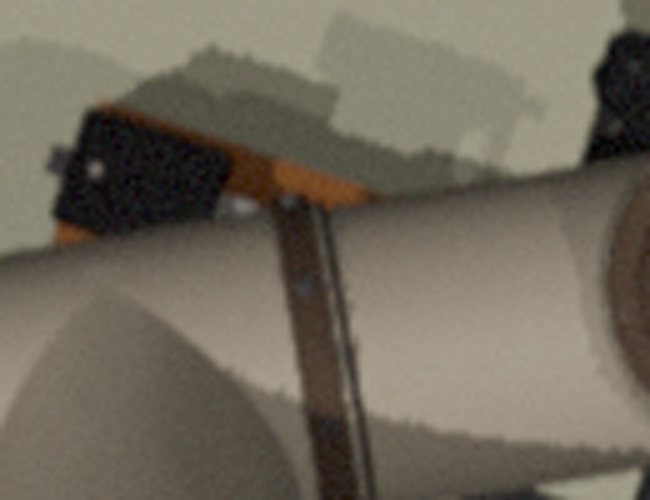

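View pics/s7z.png

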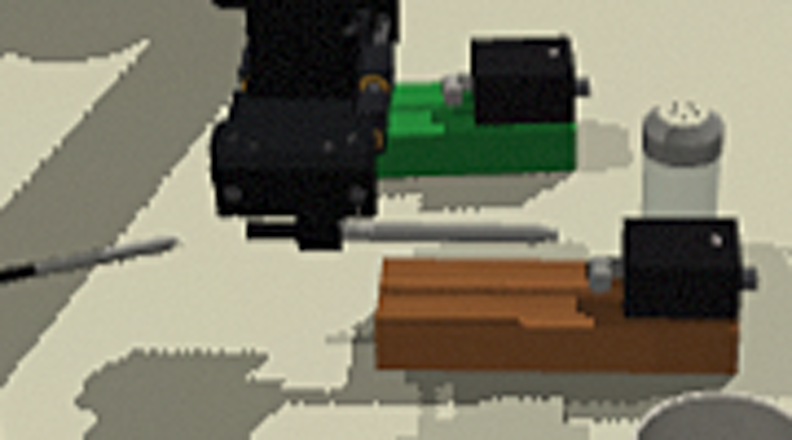

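View pics/w7.png

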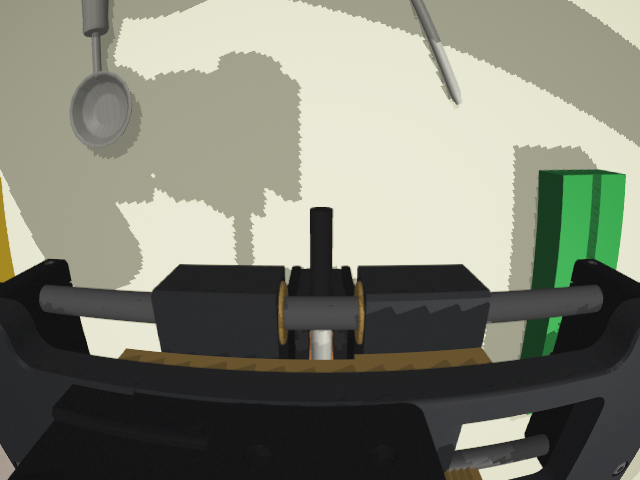

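```bash
python3 - <<'E'
from h import *
c=np.load('pics/w7.npz'); sc=np.load('pics/s7.npz')
s=r.sense();R0=s['ee_rot'];p0=s['tcp_pos'];print(p0)
for px in ((321,208),(321.5,345)):
  print('tool',R0.T@(pt(c,*px,p0[2]-.0075,True)-p0))
k=np.array([-.0385,.0075,0]);
z=lambda p:((p[0]-200+.5)*4.4-.5,(p[1]-190+.5)*4.4-.5)
for lat in(-.003,0,.003):
  tail=p0+R0@(k+[0,0,lat]);tip=p0+R0@(k+[.16,0,lat]);print(lat,'scene zoom tail',np.round(z(proj(sc,tail)),1),'tip',np.round(z(proj(sc,tip)),1))
u=np.array([.3289,.9444,0]); F=np.array([.5245,-.0565,0]); v=np.array([-.9444,.3289,0])
tip=p0+R0@(k+[.16,0,0]); print('tip dock x,y',u@(tip-F)-.088,v@(tip-F), 'grip x,y',u@(p0-F)-.088,v@(p0-F))
E
```

```text
[ 0.516747   -0.08359436  0.07632346]
tool [-3.87759864e-02  7.50149746e-03 -8.94096865e-05]
tool [0.02958619 0.00749886 0.00011701]
-0.003 scene zoom tail [245.9 232.1] tip [557.4 234.5]
0 scene zoom tail [246.6 228.8] tip [557.4 231.2]
0.003 scene zoom tail [247.3 225.5] tip [557.4 227.9]
tip dock x,y 0.005365859822293123 -0.0016521805159991343 grip x,y -0.1161378757170585 -0.0015893973429454825
```

>>> step_arm([
  [[0,0,0,0.1,1.0,0.16,0],[0,0,0,0.2,2.0,0.16,0],[0,0,0,0.2,2.6,0.16,0],[0,0,0,0.2,2.8,0.16,0],[0,0,0,0.2,2.8,0.16,0]],
])

```text
time_s: 6.63
tcp_pos: [0.5155, -0.0805, 0.0476]
ee_rot: [[0.328, -0.002, -0.945], [0.945, -0.0, 0.328], [-0.001, -1.0, 0.002]]
wrist_force: [0.8, 0.5, -0.3]
gripper_width: 0.102
```

>>> step_arm([
  [[0,0,0,0,0,0,0],[0,0,0,0,0,0,0],[0,0,0,0,0,0,0],[0,0,0,0,0,0,0],[0,0,0,0,0,0,0]],
])

```text
time_s: 7.05
tcp_pos: [0.5162, -0.0803, 0.0487]
ee_rot: [[0.328, 0.001, -0.945], [0.945, 0.0, 0.328], [0.0, -1.0, -0.001]]
wrist_force: [0.0, -0.6, -0.8]
gripper_width: 0.103
```

```bash
cat >> h.py <<'E'
U=np.array([.3289,.9444,0]); F=np.array([.5245,-.0565,0]); V=np.array([-.9444,.3289,0])
def st():
    s=r.sense();p=s['tcp_pos'];f=s['wrist_force']
    print(s['time_s'],'dock',np.round([(U@(p-F)-.088)*1e3,V@(p-F)*1e3,p[2]*1e3],1),'F dock',np.round([U@f,V@f,f[2]],2),'M',s['moment'].round(2),'w',round(s['gripper_width'],3)); return s
E
python3 - <<'E'
from h import *
s=st();print(s['joint_velocities'].round(1)); plan([0,0,0],70.8)
c=cap('scene','s8');b=c['image'][190:290,200:380,::-1]
cv2.imwrite('pics/s8z.png',cv2.resize(b,None,fx=4.4,fy=4.4,interpolation=cv2.INTER_CUBIC))
E
```

```text
7.05 dock [-113.2    0.    48.7] F dock [-0.53 -0.18 -0.85] M [ 0.05 -0.02  0.03] w 0.103
[ 0.1  0.  -0.1  0.  -0.  -0. ]
total rot [0.001 0.001 0.   ] shift cm [-9.34  4.84 51.4 ]
```

View pics/s8z.png

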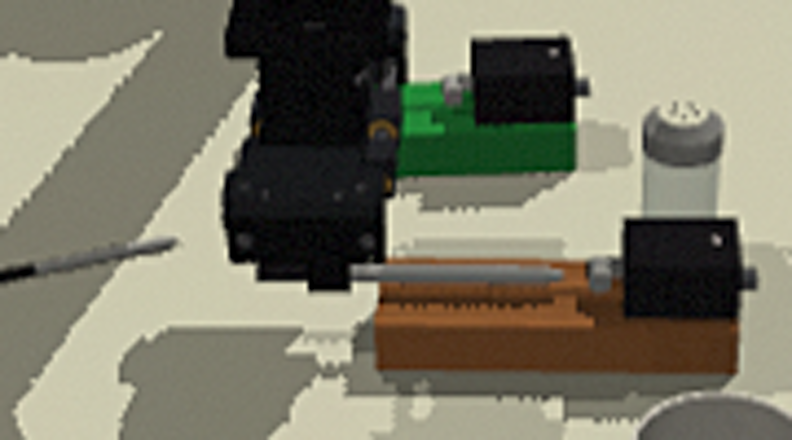

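The probe is aligned over the groove and short of the clip. I'll lower it.

>>> step_arm([
  [[0,0,0,0,0.3,0,0],[0,0,0,0,0.6,0,0],[0,0,0,0,0.7,0,0],[0,0,0,0,0.78,0,0],[0,0,0,0,0.78,0,0]],
])

```text
time_s: 7.52
tcp_pos: [0.5159, -0.0803, 0.0404]
ee_rot: [[0.328, -0.0, -0.945], [0.945, -0.0, 0.328], [-0.0, -1.0, 0.0]]
wrist_force: [-0.3, -0.0, -0.8]
gripper_width: 0.1
```

```bash
python3 - <<'E'
from h import *
s=st()
E
```

```text
7.5167 dock [-113.3    0.3   40.4] F dock [-0.12  0.3  -0.83] M [ 0.09 -0.12 -0.01] w 0.1
```

>>> step_arm([
  [[0,0,0,0,0.03,0,0],[0,0,0,0,0.06,0,0],[0,0,0,0,0.06,0,0],[0,0,0,0,0.06,0,0],[0,0,0,0,0.06,0,0]],
])

```text
time_s: 7.93
tcp_pos: [0.5161, -0.0803, 0.0402]
ee_rot: [[0.328, 0.0, -0.945], [0.945, -0.0, 0.328], [0.0, -1.0, -0.0]]
wrist_force: [0.2, -1.0, 1.1]
gripper_width: 0.104
```

```bash
python3 - <<'E'
from h import *
s=st()
c=cap('scene','s9');b=c['image'][190:290,200:380,::-1]
cv2.imwrite('pics/s9z.png',cv2.resize(b,None,fx=4.4,fy=4.4,interpolation=cv2.INTER_CUBIC))
E
```

```text
7.9333 dock [-1.133e+02  1.000e-01  4.020e+01] F dock [-0.85 -0.46  1.1 ] M [ 0.01  0.04 -0.08] w 0.104
```

View pics/s9z.png

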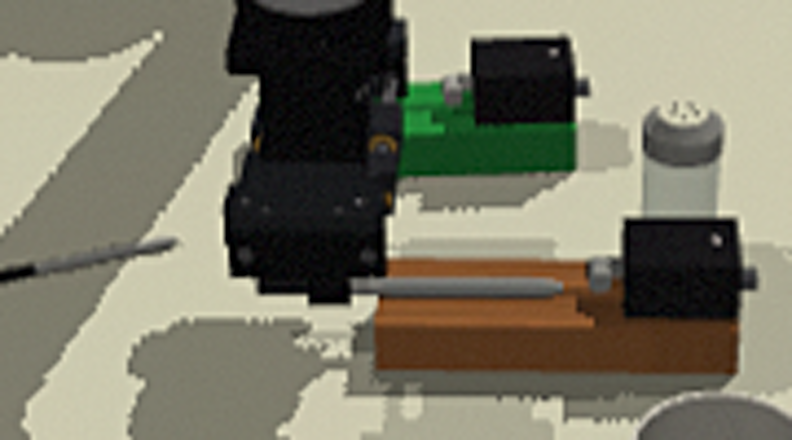

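Light contact with the groove, so I'll release.

>>> step_arm([
  [[0,0,0,0,0,0,12],[0,0,0,0,0,0,15],[0,0,0,0,0,0,20],[0,0,0,0,0,0,30],[0,0,0,0,0,0,30]],
])

```text
time_s: 8.4
tcp_pos: [0.5161, -0.0803, 0.04]
ee_rot: [[0.328, 0.0, -0.945], [0.945, 0.0, 0.328], [0.0, -1.0, -0.0]]
wrist_force: [-0.1, -0.8, 0.3]
gripper_width: 0.258
```

```bash
python3 - <<'E'
from h import *
s=st()
c=cap('wrist','w10')
c=cap('scene','s10');b=c['image'][190:290,200:380,::-1]
cv2.imwrite('pics/s10z.png',cv2.resize(b,None,fx=4.4,fy=4.4,interpolation=cv2.INTER_CUBIC))
E
```

```text
8.4 dock [-1.132e+02  1.000e-01  4.000e+01] F dock [-0.82 -0.22  0.32] M [ 0.09 -0.1   0.04] w 0.258
```

View pics/s10z.png

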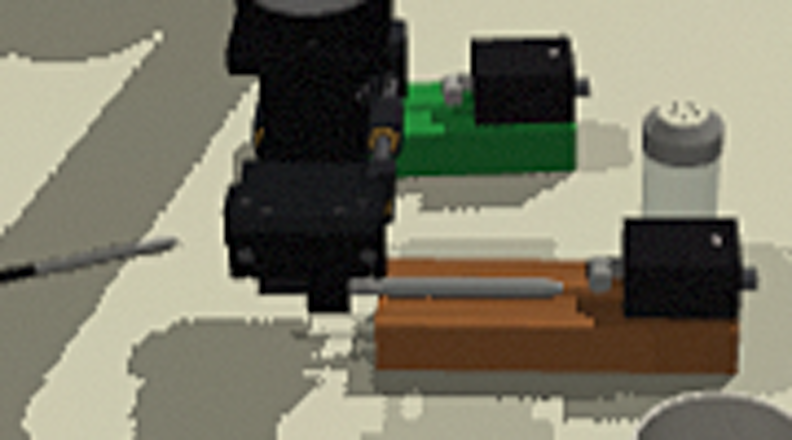

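View pics/w10.png

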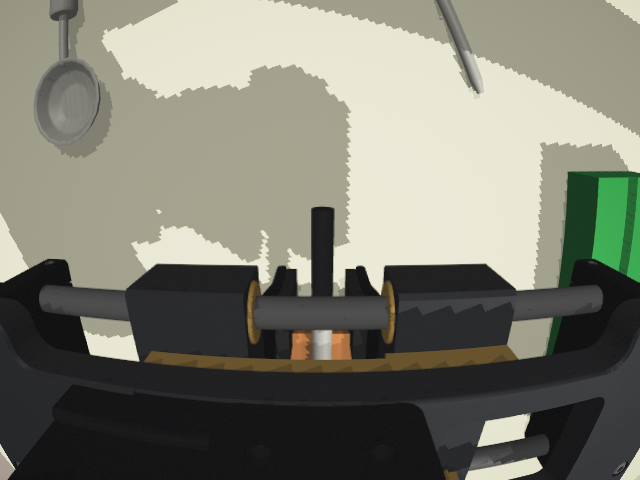

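The probe rests in the groove, tip short of the clip, at (557,287) in the zoom. Next I back straight out along the rod, then close the fingers behind the tail.

>>> step_arm([
  [[0,0,0,-1.0,0,0,40],[0,0,0,-2.5,0,0,40],[0,0,0,-4.0,0,0,40],[0,0,0,-5.5,0,0,40],[0,0,0,-6.0,0,0,40]],
])

```text
time_s: 8.92
tcp_pos: [0.4951, -0.1387, 0.0399]
ee_rot: [[0.33, -0.001, -0.944], [0.944, 0.0, 0.33], [-0.0, -1.0, 0.001]]
wrist_force: [0.2, -0.1, 0.7]
gripper_width: 0.395
```

>>> step_arm([
  [[0,0,0,0,0.3,0,20],[0,0,0,0,0.6,0,0],[0,0,0,0,0.6,0,0],[0,0,0,0,0.6,0,0],[0,0,0,0,0.6,0,0]],
])

```text
time_s: 9.33
tcp_pos: [0.4966, -0.1365, 0.0339]
ee_rot: [[0.327, -0.0, -0.945], [0.945, -0.0, 0.327], [-0.0, -1.0, 0.0]]
wrist_force: [0.5, 0.1, -1.0]
gripper_width: 0.107
```

```bash
python3 - <<'E'
from h import *
c=cap('wrist','w11')
c=cap('scene','s11');b=c['image'][190:290,160:380,::-1]
s=st();print(s['ee_rot'].round(4).tolist())
cv2.imwrite('pics/s11z.png',cv2.resize(b,None,fx=3.6,fy=3.6,interpolation=cv2.INTER_CUBIC))
E
```

```text
9.4333 dock [-172.8    0.    34.1] F dock [-0.26 -0.29  0.96] M [ 0.07 -0.08  0.02] w 0.046
[[0.3271, 0.0001, -0.945], [0.945, -0.0, 0.3271], [0.0, -1.0, -0.0001]]
```

View pics/s11z.png

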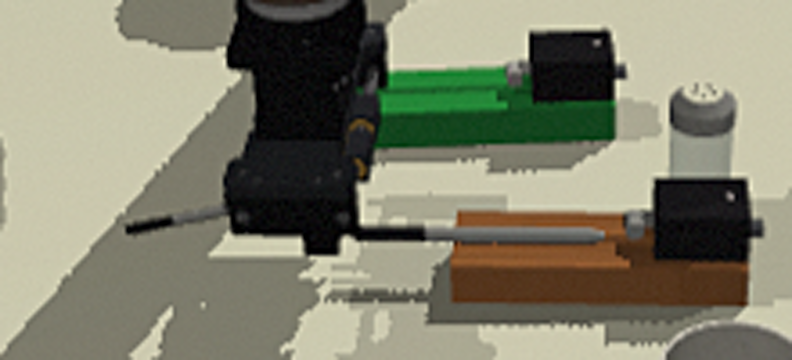

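View pics/w11.png

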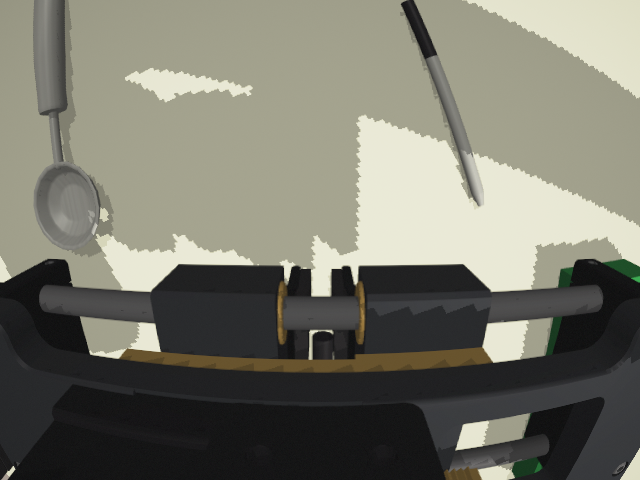

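>>> step_arm([
  [[0,0,0,0.3,0,0,0],[0,0,0,0.6,0,0,0],[0,0,0,0.9,0,0,0],[0,0,0,1.1,0,0,0],[0,0,0,1.3,0,0,0]],
])

```text
time_s: 9.85
tcp_pos: [0.5007, -0.1244, 0.0341]
ee_rot: [[0.327, -0.0, -0.945], [0.945, -0.0, 0.327], [-0.0, -1.0, 0.0]]
wrist_force: [-0.9, -0.6, 0.3]
gripper_width: 0.003
```

>>> step_arm([
  [[0,0,0,0.15,0,0,0],[0,0,0,0.3,0,0,0],[0,0,0,0.45,0,0,0],[0,0,0,0.6,0,0,0],[0,0,0,0.75,0,0,0]],
])

```text
time_s: 10.27
tcp_pos: [0.5031, -0.1175, 0.034]
ee_rot: [[0.328, 0.0, -0.945], [0.945, -0.0, 0.328], [-0.0, -1.0, -0.0]]
wrist_force: [-0.3, -0.3, 0.0]
gripper_width: 0.009
```

```bash
python3 - <<'E'
from h import *
c=cap('wrist','w12')
c=cap('scene','s12');b=c['image'][190:290,160:380,::-1]
s=st();print(s['ee_rot'].round(4).tolist())
cv2.imwrite('pics/s12z.png',cv2.resize(b,None,fx=3.6,fy=3.6,interpolation=cv2.INTER_CUBIC))
E
```

```text
10.3667 dock [-1.525e+02  1.000e-01  3.410e+01] F dock [0.15 0.45 0.3 ] M [-0.01 -0.07  0.03] w 0.005
[[0.3276, 0.0002, -0.9448], [0.9448, 0.0, 0.3276], [0.0001, -1.0, -0.0001]]
```

View pics/s12z.png

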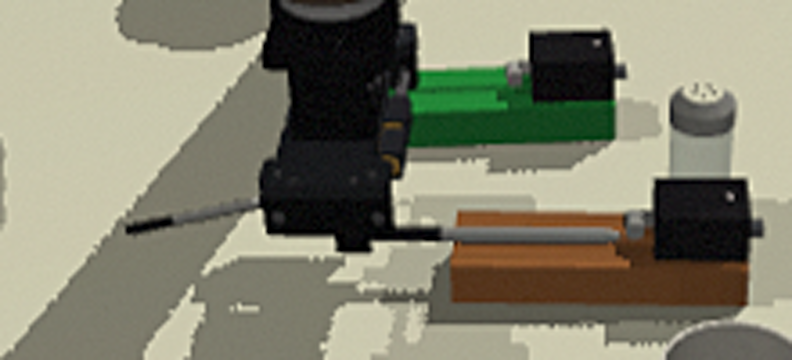

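The rod follows the push, with its tip now about x = 17 mm. I'll continue under the clip.

>>> step_arm([
  [[0,0,0,0.12,0,0,0],[0,0,0,0.24,0,0,0],[0,0,0,0.36,0,0,0],[0,0,0,0.48,0,0,0],[0,0,0,0.6,0,0,0]],
])

```text
time_s: 10.78
tcp_pos: [0.5051, -0.1119, 0.0341]
ee_rot: [[0.328, -0.0, -0.945], [0.945, -0.0, 0.328], [-0.0, -1.0, 0.0]]
wrist_force: [1.0, -0.7, -0.1]
gripper_width: 0.004
```

>>> step_arm([
  [[0,0,0,0.1,0,0,0],[0,0,0,0.2,0,0,0],[0,0,0,0.3,0,0,0],[0,0,0,0.4,0,0,0],[0,0,0,0.5,0,0,0]],
])

```text
time_s: 11.2
tcp_pos: [0.5067, -0.1071, 0.0341]
ee_rot: [[0.328, -0.0, -0.945], [0.945, -0.0, 0.328], [-0.0, -1.0, 0.0]]
wrist_force: [-0.3, -0.2, 0.8]
gripper_width: 0.003
```

```bash
python3 - <<'E'
from h import *
c=cap('wrist','w13')
c=cap('scene','s13');b=c['image'][190:290,160:380,::-1]
s=st();print(s['ee_rot'].round(4).tolist())
cv2.imwrite('pics/s13z.png',cv2.resize(b,None,fx=3.6,fy=3.6,interpolation=cv2.INTER_CUBIC))
E
```

```text
11.3 dock [-141.7    0.2   34. ] F dock [-1.46  0.06 -0.44] M [-0.17 -0.05 -0.01] w 0.005
[[0.3277, -0.0001, -0.9448], [0.9448, -0.0, 0.3277], [-0.0001, -1.0, 0.0001]]
```

View pics/s13z.png

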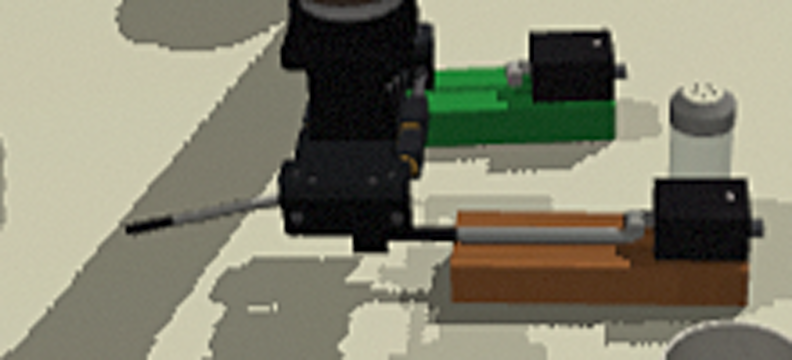

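>>> step_arm([
  [[0,0,0,0.1,0,0,0],[0,0,0,0.2,0,0,0],[0,0,0,0.3,0,0,0],[0,0,0,0.4,0,0,0],[0,0,0,0.5,0,0,0]],
])

```text
time_s: 11.72
tcp_pos: [0.5075, -0.1033, 0.034]
ee_rot: [[0.328, -0.002, -0.945], [0.945, -0.001, 0.328], [-0.002, -1.0, 0.002]]
wrist_force: [-1.2, -6.8, 1.8]
gripper_width: 0.005
```

```bash
python3 - <<'E'
from h import *
s=st()
E
```

```text
11.7167 dock [-137.8    0.6   34. ] F dock [-6.78 -1.1   1.77] M [-2.    0.39 -0.02] w 0.005
```

>>> step_arm([
  [[0,0,0,0.1,0,0,0],[0,0,0,0.2,0,0,0],[0,0,0,0.3,0,0,0],[0,0,0,0.4,0,0,0],[0,0,0,0.5,0,0,0]],
])

```text
time_s: 12.13
tcp_pos: [0.5089, -0.0992, 0.0341]
ee_rot: [[0.328, -0.003, -0.945], [0.945, -0.002, 0.328], [-0.002, -1.0, 0.002]]
wrist_force: [-1.6, -8.8, 1.4]
gripper_width: 0.004
```

```bash
python3 - <<'E'
from h import *
s=st()
for i in range(4):
  c=cap('scene','s14');st()
b=c['image'][190:290,160:380,::-1]
cv2.imwrite('pics/s14z.png',cv2.resize(b,None,fx=3.6,fy=3.6,interpolation=cv2.INTER_CUBIC))
E
```

```text
12.1333 dock [-133.5    0.7   34.1] F dock [-8.82 -1.35  1.39] M [-2.48  0.32  0.03] w 0.004
12.1833 dock [-133.2    0.6   34.1] F dock [-6.02 -0.94  1.21] M [-1.66  0.34 -0.  ] w 0.003
12.2333 dock [-133.1    0.7   34. ] F dock [-6.22 -1.56  2.46] M [-1.81  0.31  0.01] w 0.006
12.2833 dock [-133.     0.6   34. ] F dock [-6.94 -0.62  0.75] M [-1.82  0.29 -0.03] w 0.009
12.3333 dock [-133.     0.6   34. ] F dock [-6.54 -0.94  0.52] M [-1.81  0.31 -0.01] w 0.002
```

View pics/s14z.png

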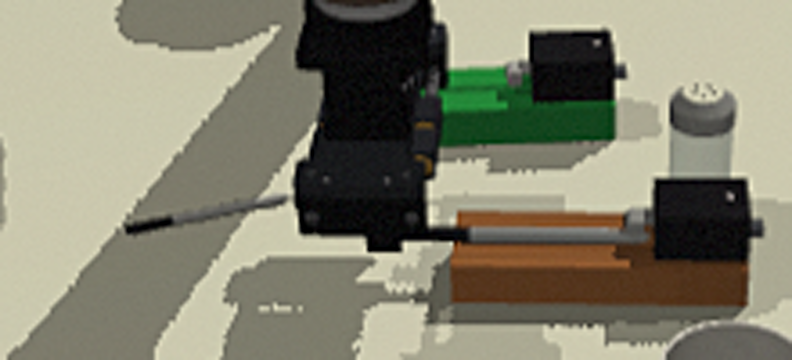

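The probe is under the clip and slides at about 6–7 N; the arm yields about 1 mm per 5 N. I'll continue with force checks.

>>> step_arm([
  [[0,0,0,0.08,0,0,0],[0,0,0,0.16,0,0,0],[0,0,0,0.24,0,0,0],[0,0,0,0.32,0,0,0],[0,0,0,0.4,0,0,0]],
])

```text
time_s: 12.75
tcp_pos: [0.5102, -0.0954, 0.0341]
ee_rot: [[0.328, -0.003, -0.945], [0.945, -0.002, 0.328], [-0.002, -1.0, 0.002]]
wrist_force: [-1.6, -7.3, 2.0]
gripper_width: 0.004
```

```bash
python3 - <<'E'
from h import *
s=st()
E
```

```text
12.75 dock [-129.4    0.7   34.1] F dock [-7.47 -0.9   2.02] M [-2.37  0.35 -0.01] w 0.004
```

>>> step_arm([
  [[0,0,0,0.06,0,0,0],[0,0,0,0.12,0,0,0],[0,0,0,0.18,0,0,0],[0,0,0,0.24,0,0,0],[0,0,0,0.3,0,0,0]],
])

```text
time_s: 13.17
tcp_pos: [0.5112, -0.0926, 0.0341]
ee_rot: [[0.328, -0.002, -0.945], [0.945, -0.002, 0.328], [-0.002, -1.0, 0.002]]
wrist_force: [-1.3, -7.3, 1.8]
gripper_width: 0.011
```

```bash
python3 - <<'E'
from h import *
s=st()
for i in range(2):
  c=cap('scene','s15');st()
E
```

```text
13.1667 dock [-126.4    0.7   34.1] F dock [-7.34 -1.21  1.75] M [-2.44  0.28 -0.  ] w 0.011
13.2167 dock [-126.2    0.6   34.1] F dock [-6.54 -1.25  1.49] M [-1.96  0.34  0.08] w 0.005
13.2667 dock [-126.2    0.6   34.1] F dock [-7.6 -1.   1.8] M [-2.06  0.33 -0.06] w 0.001
```

>>> step_arm([
  [[0,0,0,0.04,0,0,0],[0,0,0,0.08,0,0,0],[0,0,0,0.12,0,0,0],[0,0,0,0.16,0,0,0],[0,0,0,0.2,0,0,0]],
])

```text
time_s: 13.68
tcp_pos: [0.5119, -0.0907, 0.0341]
ee_rot: [[0.328, -0.002, -0.945], [0.945, -0.002, 0.328], [-0.002, -1.0, 0.002]]
wrist_force: [-2.0, -9.1, 0.6]
gripper_width: 0.005
```

>>> step_arm([
  [[0,0,0,0.03,0,0,0],[0,0,0,0.06,0,0,0],[0,0,0,0.09,0,0,0],[0,0,0,0.12,0,0,0],[0,0,0,0.15,0,0,0]],
])

```text
time_s: 14.1
tcp_pos: [0.5124, -0.0893, 0.0341]
ee_rot: [[0.328, -0.003, -0.945], [0.945, -0.002, 0.328], [-0.002, -1.0, 0.002]]
wrist_force: [-1.7, -8.6, 1.1]
gripper_width: 0.003
```

```bash
python3 - <<'E'
from h import *
s=st()
E
```

```text
14.1 dock [-123.     0.7   34.1] F dock [-8.64 -1.22  1.12] M [-2.47  0.33  0.03] w 0.003
```

>>> step_arm([
  [[0,0,0,0.03,0,0,0],[0,0,0,0.06,0,0,0],[0,0,0,0.09,0,0,0],[0,0,0,0.12,0,0,0],[0,0,0,0.15,0,0,0]],
])

```text
time_s: 14.52
tcp_pos: [0.5128, -0.088, 0.0341]
ee_rot: [[0.328, -0.003, -0.945], [0.945, -0.002, 0.328], [-0.003, -1.0, 0.002]]
wrist_force: [-1.6, -8.4, 1.5]
gripper_width: 0.001
```

```bash
python3 - <<'E'
from h import *
s=st()
E
```

```text
14.5167 dock [-121.6    0.7   34.1] F dock [-8.48 -1.31  1.54] M [-2.68  0.3   0.01] w 0.001
```

>>> step_arm([
  [[0,0,0,0.03,0,0,0],[0,0,0,0.06,0,0,0],[0,0,0,0.09,0,0,0],[0,0,0,0.12,0,0,0],[0,0,0,0.15,0,0,0]],
])

```text
time_s: 14.93
tcp_pos: [0.5132, -0.0868, 0.0341]
ee_rot: [[0.328, -0.003, -0.945], [0.945, -0.002, 0.328], [-0.003, -1.0, 0.002]]
wrist_force: [-1.0, -9.5, 2.1]
gripper_width: 0.005
```

```bash
python3 - <<'E'
from h import *
s=st()
E
```

```text
14.9333 dock [-120.3    0.7   34.1] F dock [-9.31 -2.2   2.05] M [-2.89  0.34 -0.03] w 0.005
```

The moment is rising slowly, which is the sprung contact. I'll take smaller steps.

>>> step_arm([
  [[0,0,0,0.02,0,0,0],[0,0,0,0.04,0,0,0],[0,0,0,0.06,0,0,0],[0,0,0,0.08,0,0,0],[0,0,0,0.1,0,0,0]],
])

```text
time_s: 15.35
tcp_pos: [0.5135, -0.0859, 0.0341]
ee_rot: [[0.328, -0.003, -0.945], [0.945, -0.002, 0.328], [-0.003, -1.0, 0.002]]
wrist_force: [-1.8, -10.5, 2.1]
gripper_width: 0.005
```

```bash
python3 - <<'E'
from h import *
s=st()
E
```

```text
15.35 dock [-119.4    0.7   34.1] F dock [-10.47  -1.72   2.1 ] M [-3.02  0.29  0.05] w 0.005
```

>>> step_arm([
  [[0,0,0,0.02,0,0,0],[0,0,0,0.04,0,0,0],[0,0,0,0.06,0,0,0],[0,0,0,0.08,0,0,0],[0,0,0,0.08,0,0,0]],
])

```text
time_s: 15.77
tcp_pos: [0.5136, -0.0854, 0.0341]
ee_rot: [[0.328, -0.003, -0.945], [0.945, -0.002, 0.328], [-0.003, -1.0, 0.002]]
wrist_force: [-0.5, -12.8, 1.9]
gripper_width: 0.005
```

```bash
python3 - <<'E'
from h import *
s=st()
E
```

```text
15.7667 dock [-118.9    0.7   34.1] F dock [-12.28  -3.71   1.87] M [-3.35  0.36  0.04] w 0.005
```

>>> step_arm([
  [[0,0,0,0.02,0,0,0],[0,0,0,0.04,0,0,0],[0,0,0,0.04,0,0,0],[0,0,0,0.04,0,0,0],[0,0,0,0.04,0,0,0]],
])

```text
time_s: 16.18
tcp_pos: [0.5136, -0.0854, 0.0341]
ee_rot: [[0.328, -0.004, -0.945], [0.945, -0.003, 0.328], [-0.004, -1.0, 0.003]]
wrist_force: [-1.1, -13.5, 2.3]
gripper_width: 0.002
```

```bash
python3 - <<'E'
from h import *
s=st()
for i in range(3):
  c=cap('scene','s16');st()
b=c['image'][190:290,200:380,::-1]
cv2.imwrite('pics/s16z.png',cv2.resize(b,None,fx=4.4,fy=4.4,interpolation=cv2.INTER_CUBIC))
E
```

```text
16.1833 dock [-118.8    0.8   34.1] F dock [-13.16  -3.4    2.31] M [-3.79  0.4  -0.02] w 0.002
16.2333 dock [-118.8    0.8   34.1] F dock [-12.28  -2.28   1.81] M [-3.8   0.34 -0.03] w 0.007
16.2833 dock [-118.8    0.8   34.1] F dock [-12.89  -2.45   1.11] M [-3.78  0.34  0.04] w 0.006
16.3333 dock [-118.8    0.8   34.1] F dock [-13.15  -3.35   1.79] M [-3.78  0.38  0.02] w 0.004
```

View pics/s16z.png

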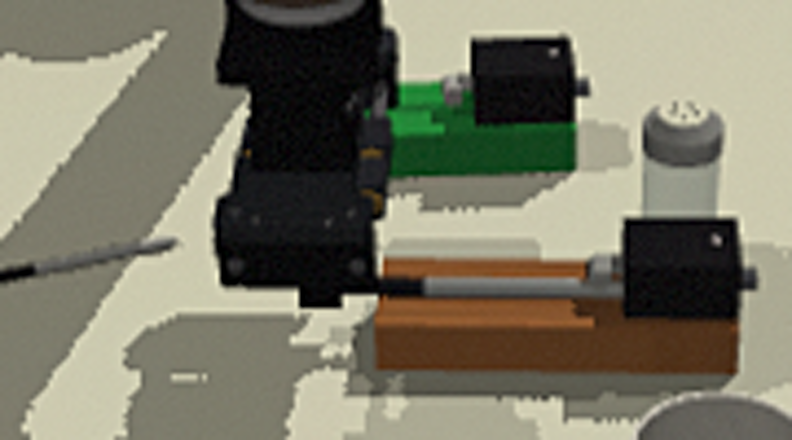

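>>> step_arm([
  [[0,0,0,0.02,0,0,0],[0,0,0,0.03,0,0,0],[0,0,0,0.03,0,0,0],[0,0,0,0.03,0,0,0],[0,0,0,0.03,0,0,0]],
])

```text
time_s: 16.75
tcp_pos: [0.5137, -0.0852, 0.0342]
ee_rot: [[0.328, -0.004, -0.945], [0.945, -0.003, 0.328], [-0.004, -1.0, 0.003]]
wrist_force: [-1.4, -14.1, 1.7]
gripper_width: 0.003
```

```bash
python3 - <<'E'
from h import *
s=st()
E
```

```text
16.75 dock [-118.7    0.8   34.2] F dock [-13.77  -3.28   1.75] M [-4.    0.36 -0.03] w 0.003
```

The push rises with no travel, so this is the hard stop. I'll back off straight along the axis.

>>> step_arm([
  [[0,0,0,-0.1,0,0,0],[0,0,0,-0.2,0,0,0],[0,0,0,-0.3,0,0,0],[0,0,0,-0.5,0,0,0],[0,0,0,-0.8,0,0,0]],
])

```text
time_s: 17.17
tcp_pos: [0.5132, -0.0898, 0.0341]
ee_rot: [[0.327, 0.001, -0.945], [0.945, 0.0, 0.327], [0.001, -1.0, -0.001]]
wrist_force: [0.4, -0.9, -0.2]
gripper_width: 0.007
```

>>> step_arm([
  [[0,0,0,-1.0,0,0,0],[0,0,0,-2.5,0,0,0],[0,0,0,-4,-2,0,0],[0,0,0,-4,-5,0,0],[0,0,0,-4,-7,0,0]],
])

```text
time_s: 17.58
tcp_pos: [0.4996, -0.1292, 0.1057]
ee_rot: [[0.329, 0.001, -0.944], [0.944, -0.0, 0.329], [0.0, -1.0, -0.001]]
wrist_force: [1.7, -0.1, 0.8]
gripper_width: 0.006
```

>>> step_arm([
  [[0,0,0,-3,-2,0,0],[0,0,0,-6,-4,0,0],[0,0,0,-10,-5,0,0],[0,0,0,-14,-6,0,0],[0,0,0,-14,-6,0,0]],
])

```text
time_s: 18.0
tcp_pos: [0.4525, -0.2654, 0.1664]
ee_rot: [[0.333, 0.004, -0.943], [0.943, -0.002, 0.333], [-0.001, -1.0, -0.005]]
wrist_force: [0.8, 0.8, 1.1]
gripper_width: 0.006
```

```bash
python3 - <<'E'
from h import *
s=st()
c=cap('scene','s17');t=cap('top','t17')
b=c['image'][190:290,200:380,::-1]
cv2.imwrite('pics/s17z.png',cv2.resize(b,None,fx=4.4,fy=4.4,interpolation=cv2.INTER_CUBIC))
b=t['image'][190:290,270:400,::-1]
cv2.imwrite('pics/t17z.png',cv2.resize(b,None,fx=5,fy=5,interpolation=cv2.INTER_CUBIC))
P=F-U*.088*0
for x,y in((-.1093,0),(-.088,0)):
  p=F+U*(x+.088)+[0,0,.0326]
  q=proj(c,p);w=proj(t,p);print(((q[0]-200+.5)*4.4,(q[1]-190+.5)*4.4),((w[0]-270+.5)*5,(w[1]-190+.5)*5))
E
```

```text
18.0 dock [-309.    -0.7  166.4] F dock [ 1.07 -0.49  1.11] M [ 0.06 -0.15 -0.01] w 0.006
(np.float64(338.6973462601361), np.float64(285.25580173227445)) (np.float64(568.7801553532358), np.float64(332.2716572519637))
(np.float64(379.2552221344371), np.float64(285.56901768590825)) (np.float64(518.2477974522953), np.float64(315.58956542314263))
```

View pics/s17z.png

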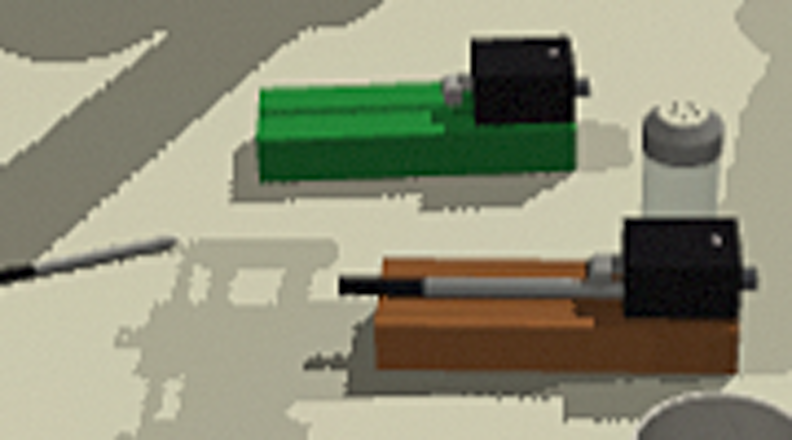

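View pics/t17z.png

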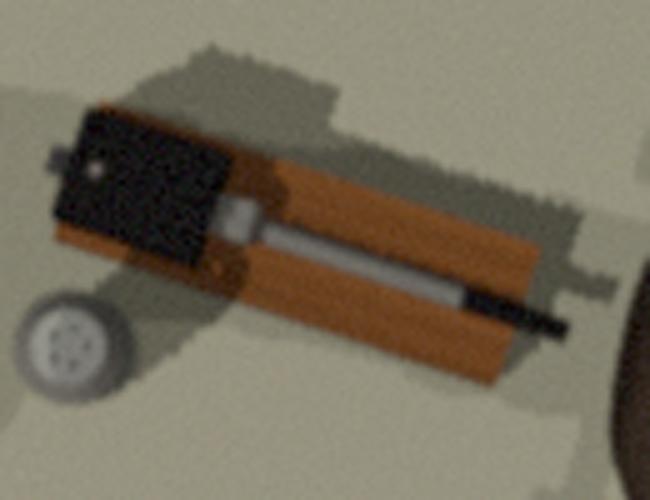

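The tail end is at (338,286), right at the predicted home position, so the probe has not sprung back. I'll let the arm settle, then hand in.

>>> step_arm([
  [[0,0,0,0,0,0,0],[0,0,0,0,0,0,0],[0,0,0,0,0,0,0],[0,0,0,0,0,0,0],[0,0,0,0,0,0,0]],
])

```text
time_s: 18.52
tcp_pos: [0.4539, -0.2595, 0.1638]
ee_rot: [[0.326, -0.0, -0.945], [0.945, 0.0, 0.326], [-0.0, -1.0, 0.0]]
wrist_force: [0.1, 0.9, -0.1]
gripper_width: 0.005
```

```bash
python3 - <<'E'
from h import *
st(); print(r.finish_job())
E
```

```text
18.5167 dock [-3.029e+02 -1.000e-01  1.638e+02] F dock [ 0.89  0.2  -0.13] M [ 0.07 -0.1   0.01] w 0.005
the job is handed in; nothing more can be done
None
```

The probe is in the groove, home against its stop, and the job was handed in at 18.5 s; `finish_job` gives no verdict.

- **Laying:** I gripped the probe near its tail and laid it in the groove with its point at about dock x = 8 mm. I then let go, closed the fingers behind the tail and pushed it in.
- **Push:** It slid under the clip at about 6–8 N. The push then rose slowly as the sprung contact took up. At point x of about 51 mm it climbed to about 14 N with almost no further travel, which I took as the hard stop.
- **Contact load:** I estimate about 6–7 N on the contact at most, after taking off the sliding friction. I could not measure the contact force directly.
- **Last checks:** After backing off, the scene and top pictures show the probe straight in the groove, its tail where the stopped position predicts, and no visible spring-back. That supports the contact still being pressed, but the picture resolves only about half a millimetre. The gripper is well clear of everything, and the shaker beside the hood looks unmoved. I took no separate measurement of the other bystanders at the end, but the arm passed clear of them.

No check failed or disagreed with another.

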